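Set the scale bar over a part to be scanned

ROBOT

A 6-joint arm with a two-finger parallel gripper is mounted at the origin on the work surface. World frame = base frame: x ahead of the robot, y to its left, z up, the work surface at z = 0. Lengths are in mm, angles in rad, forces in N, time in s.
With the tool pointing down it reaches from about 275 to 1000 mm from the base axis. Payload 8.4 kg.
Tool frame: the origin (TCP) lies between the finger pads; the fingertips stand 17 mm ahead of it and the grasp point (between the pads) lies 2 mm behind it; z points along the fingers, y is the line along which they close (so a half turn about z gives the same grasp; the last joint's range is limited). The gripper opens to 85 mm and grips with 20 to 120 N. Pads are 22 mm wide; open, the fingers measure 114 mm over their backs; the gripper's body (76 mm by 85 mm) begins 54 mm behind the grasp point. The pads swing forward as they close: fully open they stand 13 mm farther back than shut.
Start: joints at [-1.177, 0.353, 1.633, -0, 1.155, -0.002], TCP at [240.965, -576.683, 218.881] pointing down, gripper open.
Joint ranges: [-2.63, 2.63], [-0.92, 2.1], [0.06, 2.66], [-1.3, 4.44], [0, 2.69], [-3.02, 3.02]. Speed limits (rad/s): [2.22, 2.22, 2.79, 3.14, 3.14, 3.14].

INTERFACE

Orientations are given as [roll, pitch, yaw] about the fixed x, y, z axes, in that order (R = Rz(yaw) Ry(pitch) Rx(roll)).
In Python, from rig import sense, grab_frame, sign_off gives the robot as it stands. The module is installed in compiled form; this text tells all that it offers.
- The arm moves only by the tool send_rows, never from a script. Its argument "moves" is a list that holds one entry, the list of rows, each a list of 7 numbers: the shift along the world's x, y, z in m, then the turn, a rotation vector about the world's x, y, z in rad, then the opening, from -1 (shut) to 1 (fully open). In form: [[[dx, dy, dz, rx, ry, rz, jaw], ...]]. A call has 1 to 10 rows; each row shifts and turns the commanded pose from where the row before left it; what a row does not reach is not made up. A row lasts 1/10 s, in which the tool goes at most 50 mm and 8.59 degrees, less where a joint would pass 70% of its speed; a pose out of reach is approached as far as the arm can. A call with a gripper value outside its range is refused whole. The fingers move at their own pace and stop on an object; "grip_force" is the grip in N (left out, the last holds). Time passes only in rows, so rows that do not move let the fingers close. It gives the time, the measured TCP pose, the force, the opening and the grip force at its end, in the units of the state.
- sense(): the state, without advancing time (a new reading comes with each control period).
- grab_frame(name): name is "scene" or "side" or "wrist"; returns a dict with "img" (400x640x3 uint8, red, green, blue), "mtx" (3x3 intrinsics, pixels), "rvec" (rotation vector, rad) and "tvec" (3), from world to camera coordinates, as OpenCV has them; the wrist camera has in their place "T_tool_cam" (4x4, takes a point from camera to tool coordinates, whose origin is the TCP and whose axes are the flange's). Camera axes: x right, y down, z forward; pixel columns grow to the right and rows downward; lengths in mm; the calibration is good to about 2 mm. A picture is of the moment at which its call begins: read the wrist's pose just before it. There is no depth.
- sign_off(): hands the job in; it is judged then, once.
The state is a dict: "clock": time; "qpos": joint angles; "qvel": joint speeds; "joint_efforts": joint torques, N m; "eef_pos": TCP position; "tcp_rot": TCP orientation; "contact_force": force on the tool from outside, world axes, zero at the start; "wrist_torque": the same for the moment, N m; "opening": opening from 0.0 (shut) to 1.0 (fully open); "grasp_force": force on a finger pad.
Only numpy, scipy, OpenCV 4.12 (cv2) and the standard library are available. Lean on these libraries where they do the work, as an engineer would, in place of code of your own. Each camera call takes 0.05 s, during which the arm holds its last target. There are 200 camera calls.

TASK

Get the grey moulding ready for scanning: first steady the two stands by dropping one steel weight into the open ballast box of each, lying down inside it, then lay the long aluminium bar across the two stands, over the moulding, flat in both notches and with both ends sticking out beyond the stands. Set the bar down, do not let it fall, and leave the moulding, the stands and everything else where they are.

Things in the scene. Friction and masses are not known exactly. Their poses are not given: they have to be found in the camera images.
- stand_left: Grey steel stand at the robot's left (+y), loose, 1.2 kg. Origin on the table under the middle of its notched post (56 mm in x, 24 in y, 99 high). The notch runs through along y: 34 mm wide in x, centred, 14 deep, floor 85 above the table. Towards -x of the post an open ballast box: outside 108 (x) by 60 (y), inside 100 by 52 mm, floor 4 mm thick, rim 45 above the table, centre at x = -85 mm.
- stand_right: The other stand, identical, beside the first at its -y side and parallel to it: its origin lies 125 to 155 mm from that of stand_left along -y, so the two notches are in line (within 2 mm).
- stand_left_pocket (a point): Centre of the inner floor of stand_left's ballast box, 4 mm above the table; axes as the stand.
- stand_right_pocket (a point): Centre of the inner floor of stand_right's ballast box, 4 mm above the table; axes as the stand.
- long_bar: The long bar: flat plain aluminium, 200 mm (x) by 24 mm (y) by 14 mm (z), 0.18 kg, with a small round target on each end. Origin at its centre. It lies flat on the foam block, its ends overhanging.
- short_bar: A bar of the same make, only 110 mm long, too short to span the stands; 24 by 14 mm, origin at its centre. It lies beside the long bar on the foam block, about 60 mm between their centre lines. Not needed.
- weight_a: Plain steel block, a weight: 76 mm (x) by 30 mm (y) by 36 mm (z), about 0.6 kg, origin at its centre. It lies on the rubber mat.
- weight_b: A second steel weight, the same.
- moulding: Grey plastic moulding, the part to be scanned, loose, standing between the two posts: 120 mm (x) by 70 mm (y), 63 mm high; origin at the centre of its underside.
- foam: Fixed blue foam block with a plywood top, 140 mm (x) by 120 mm (y), 50 mm high; origin at the centre of its underside. To the left or right of the stands.
- mat: Fixed black rubber mat, 240 mm (x) by 110 mm (y), 3 mm thick; origin at the centre of its underside. On the other side of the stands from the foam block.
- spray_can: Loose aluminium spray can, 62 mm across and 130 mm high, beyond the moulding to the left; origin under its centre.
- mug: Loose white mug, 76 mm across and 90 mm high, between the robot and the stands; origin under its centre.
- scanner: Loose black hand-held scanner lying at the far right, about 130 by 145 mm, 55 mm high; origin under the middle of its head.
- wrench: Loose 170 mm wrench lying flat at the near right; origin under its middle.
Mind the look-alikes: they are no part of the job. Leave any purple look-alike of the long_bar alone. What is shaped like the weight_b but purple is not meant.

How it is judged:
By the outcome, as a careful person would: the job done as asked, in the order asked, and still so for the second after the job is handed in, with the robot touching nothing.
It also fails if it takes over 67 s, if anything falls off the work surface, if the arm or the gripper's body presses on something with over 40 N, if the wrist force passes 120 N, or if a joint passes its speed limit or range.

## Working session

There is one attempt and no reset: what is moved stays moved. The work goes in short steps, Python scripts to look and compute and a tool call to move; the robot and the scene stay as the last step left them, time stands still between calls to the robot, and variables do not carry over. Pictures are saved under pics/ and viewed, at most 10 in all, crops included, and the job is handed in when it is done.

Besides the shell and the picture viewer there is one more tool, called after "Request:" as a command line: name --argument value ..., lists and objects as JSON in quotes. send_rows: Moves the arm, as the interface text tells. Its arguments: {"type":"object","properties":{"moves":{"type":"array"},"grip_force":{"type":"number"}},"required":["moves"]}

```bash
mkdir -p pics
python3 - <<'E'
from rig import sense, grab_frame
import cv2,pickle
s=sense();print(s)
for n in("scene","side"):
    f=grab_frame(n);pickle.dump(f,open(n+".pkl","wb"));cv2.imwrite(f"pics/{n}0.png",f["img"][:,:,::-1]);print(n,f["mtx"],f["rvec"],f["tvec"])
E
```

```text
{'clock': 0.0, 'qpos': array([-1.17737357e+00,  3.53653715e-01,  1.63417635e+00,  3.25734275e-05,
        1.15517077e+00, -2.43077788e-03]), 'qvel': array([-0.00162055,  0.00119575, -0.00081277,  0.00036639,  0.00074911,
       -0.00061067]), 'joint_efforts': array([ 1.56408398e-03, -6.05258989e+01, -3.42071486e+01,  1.84361775e-04,
        9.28558235e-03, -8.57036554e-06]), 'eef_pos': array([ 240.79424853, -576.20045638,  218.14014408]), 'tcp_rot': array([-3.14018455e+00, -3.32045916e-05,  3.95840339e-01]), 'contact_force': array([-0.31048923, -0.2586496 , -0.52587416]), 'wrist_torque': array([ 0.03275938, -0.02623684,  0.02810314]), 'grasp_force': 0.0, 'opening': 0.996741360103686}
scene [[512.4140437    0.         317.06506297]
 [  0.         512.4140437  193.56588207]
 [  0.           0.           1.        ]] [ 2.16479904  1.00915055 -0.44683403] [-375.85801172 -221.36598064 1747.08548166]
side [[438.03555393   0.         318.09624961]
 [  0.         438.03555393 197.60083415]
 [  0.           0.           1.        ]] [ 0.37565998 -2.8431025   1.0398879 ] [ 559.8248566   121.83580317 1285.25142137]
```

View pics/scene0.png

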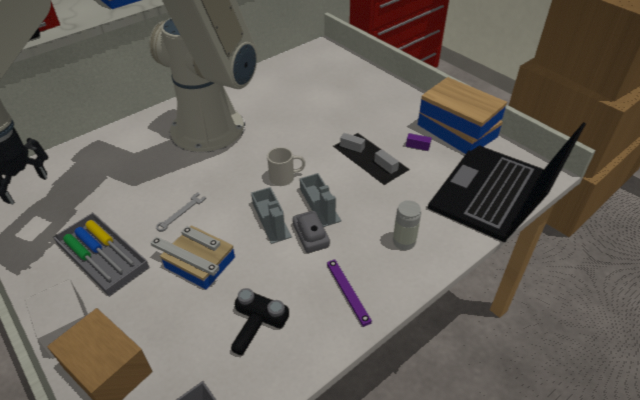

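View pics/side0.png

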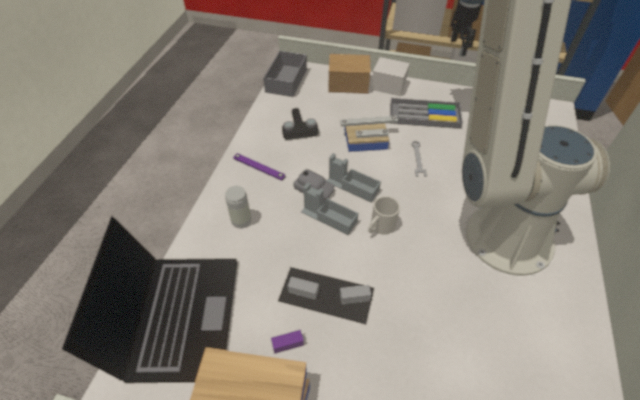

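Scene view: weights on the mat at (352,142) and (386,158), a purple decoy block at (418,142); the long bar is on foam at (185,255), the short bar at (202,238), a purple bar at (348,293). Stands are at about (268,215) and (320,200) with the moulding at (311,231). The side view agrees: weights at (303,288) and (356,294), bars at (370,122) and (378,132).

```bash
cat > h.py <<'E'
import numpy as np,cv2,pickle
from scipy.spatial.transform import Rotation as R
def cams():
    o={}
    for n in("scene","side"):
        f=pickle.load(open(n+".pkl","rb"));o[n]=(f["mtx"],cv2.Rodrigues(np.array(f["rvec"],float))[0],np.array(f["tvec"],float).ravel())
    return o
def wcam(f,s):
    # world->cam for wrist
    T=np.eye(4);T[:3,:3]=R.from_euler('xyz',s["tcp_rot"]).as_matrix();T[:3,3]=s["eef_pos"]
    W=np.linalg.inv(T@np.array(f["T_tool_cam"]));return f["mtx"],W[:3,:3],W[:3,3]
def ray(c,p):
    K,Rm,t=c;d=Rm.T@np.linalg.inv(K)@np.array([p[0],p[1],1.]);return -Rm.T@t,d/np.linalg.norm(d)
def onz(c,p,z):
    o,d=ray(c,p);return o+d*(z-o[2])/d[2]
def tri(obs):
    A=np.zeros((3,3));b=np.zeros(3);L=[]
    for c,p in obs:
        o,d=ray(c,p);P=np.eye(3)-np.outer(d,d);A+=P;b+=P@o;L.append((P,o))
    x=np.linalg.solve(A,b);return x,[float(np.linalg.norm(P@(x-o))) for P,o in L]
def proj(c,X):
    K,Rm,t=c;q=(np.atleast_2d(X)@Rm.T+t)@K.T;return q[:,:2]/q[:,2:]
E
python3 - <<'E'
from h import *
np.set_printoptions(precision=1,suppress=True)
c=cams();a,b=c["scene"],c["side"]
for n,p,q in[("wA",(352,142),(356,294)),("wB",(386,158),(303,288)),("purple",(418,142),(288,341)),("longbar",(185,255),(369,121)),("shortbar",(202,238),(378,133)),("moulding",(311,231),(314,183)),("mug",(281,167),(385,216)),("wrench",(182,211),(419,158)),("can",(407,222),(237,205))]:
    print(n,*tri([(a,p),(b,q)]))
from rig import grab_frame
f=grab_frame("wrist");print(f["mtx"],f["T_tool_cam"])
E
```

```text
wA [396.6 304.1  23.5] [1.422338863924399, 1.4223388639243888]
wB [531.9 325.   30.5] [1.377400246549682, 1.3774002465496833]
purple [530.9 468.5  18.6] [1.3000881117634027, 1.300088111763498]
longbar [ 489.2 -345.2   59.1] [1.745668423402007, 1.7456684234021245]
shortbar [ 454.3 -285.9   55.4] [10.87620196179518, 10.876201961795049]
moulding [607.1 -39.3  27.2] [3.538538725413268, 3.5385387254133622]
mug [365.3  45.4  44.1] [1.0717569861964393, 1.0717569861963487]
wrench [ 296.3 -259.7    7.5] [2.6497965204240645, 2.6497965204240015]
can [783.7 142.4  78.3] [0.8616380367090076, 0.8616380367088321]
[[321.9   0.  324.5]
 [  0.  321.9 207.1]
 [  0.    0.    1. ]] [[   0.    -1.    -0.3   71.3]
 [   1.     0.    -0.     0.8]
 [   0.    -0.3    1.  -155. ]
 [   0.     0.     0.     1. ]]
```

Run:
```python
import cv2,numpy as np
a=cv2.imread("pics/scene0.png");b=cv2.imread("pics/side0.png")
u=cv2.resize(a[130:290,140:410],(800,474),interpolation=cv2.INTER_CUBIC)
cv2.imwrite("pics/c1.png",u)
```

```text
(no output)
```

View pics/c1.png

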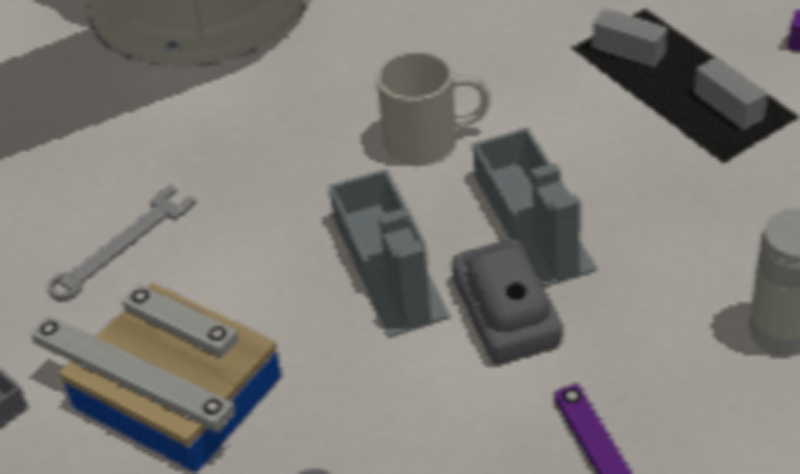

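All identified. The grey blocks on the mat are the weights, since the purple one is off the mat and small. The long bar is the grey one overhanging the foam, with crop targets at (48,328) and (212,406). Next I'll get wrist views, starting with the foam.

Request:
send_rows --moves '[[[0.024,0.032,0.01,0,0,0.065,1],[0.024,0.032,0.01,0,0,0.065,1],[0.024,0.032,0.01,0,0,0.065,1],[0.024,0.032,0.01,0,0,0.065,1],[0.024,0.032,0.01,0,0,0.065,1],[0.024,0.032,0.01,0,0,0.065,1],[0.024,0.032,0.01,0,0,0.065,1],[0.024,0.032,0.01,0,0,0.065,1],[0,0,0,0,0,0,1],[0,0,0,0,0,0,1]]]'

```text
clock: 1.15
eef_pos: [433.3, -320.1, 298.9]
tcp_rot: [3.141, 0.0, 0.917]
contact_force: [-0.6, -0.1, -0.5]
opening: 0.998
grasp_force: 0.0
```

```bash
cat >> h.py <<'E'
def snap(n):
    from rig import sense,grab_frame
    s=sense();f=grab_frame("wrist");pickle.dump((f,s),open(n+".pkl","wb"));cv2.imwrite(f"pics/{n}.png",f["img"][:,:,::-1])
    print(s["clock"],s["eef_pos"],s["tcp_rot"],s["qpos"].round(2))
def load(n):
    f,s=pickle.load(open(n+".pkl","rb"));return wcam(f,s),f["img"]
E
python3 -c "
from h import *
snap('f1')"
```

```text
1.15 [ 433.28390123 -320.10716139  298.8978774 ] [3.14145468e+00 3.76410794e-04 9.17449393e-01] [-0.64  0.15  1.72 -0.    1.27  0.01]
```

Request:
send_rows --moves '[[[0.012,0.035,0.008,0,0,0,1],[0.012,0.035,0.008,0,0,0,1],[0.012,0.035,0.008,0,0,0,1],[0,0,0,0,0,0,1],[0,0,0,0,0,0,1]]]'

```text
clock: 1.7
eef_pos: [468.5, -216.3, 322.6]
tcp_rot: [-3.141, 0.001, 0.916]
contact_force: [0.1, -0.2, 0.2]
opening: 1.005
grasp_force: 0.0
```

```bash
python3 -c "
from h import *
snap('f2')
a=[cv2.imread(f'pics/f{i}.png') for i in (1,2)]
cv2.imwrite('pics/f12.png',cv2.resize(np.vstack(a),(750,938))[:,:] if 0 else cv2.resize(np.hstack(a),(800,250)))"
```

```text
1.7 [ 468.52022192 -216.2642189   322.55170123] [-3.14134178e+00  6.59609591e-04  9.15664826e-01] [-0.43  0.09  1.73 -0.    1.31  0.22]
```

View pics/f1.png

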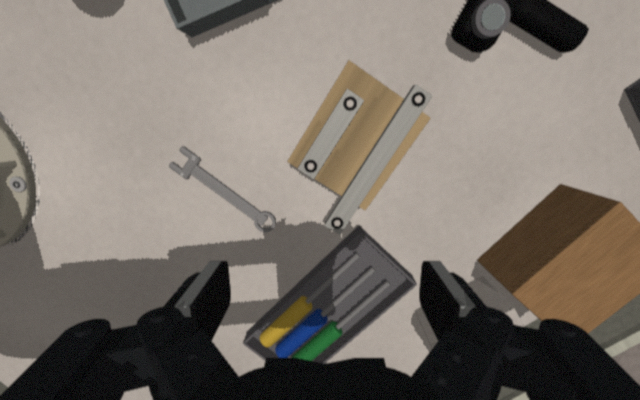

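Wrist view f1: long-bar targets at (419,99) and (337,223), short-bar targets at (350,103) and (311,166). The stand box is at the top, (215,10).

```bash
cat >> h.py <<'E'
def ring(img,p,r=9):
    # centroid of dark blob (target ring) near p, subpixel
    g=cv2.cvtColor(img,cv2.COLOR_RGB2GRAY).astype(float);p=np.array(p,float)
    for _ in range(6):
        x0,y0=np.round(p).astype(int);s=g[y0-r:y0+r+1,x0-r:x0+r+1];Y,X=np.mgrid[y0-r:y0+r+1,x0-r:x0+r+1]
        w=np.clip(75-s,0,None)*(np.hypot(X-p[0],Y-p[1])<r)
        if w.sum()==0:return None
        p=np.array([(w*X).sum(),(w*Y).sum()])/w.sum()
    return p
E
python3 - <<'E'
from h import *
np.set_printoptions(precision=1,suppress=True)
c1,i1=load("f1");c2,i2=load("f2")
P=[]
for n,p in[("L1",(419,99)),("L2",(337,223)),("S1",(350,103)),("S2",(311,166))]:
    a=ring(i1,p,8);X0=onz(c1,a,64);b0=proj(c2,X0)[0];b=ring(i2,b0,8)
    print(n,a,b0,b,X0,*(tri([(c1,a),(c2,b)]) if b is not None else ()));P.append(X0)
print(np.linalg.norm(P[0]-P[1]),np.arctan2(*(P[0]-P[1])[1::-1]),(P[0]+P[1])/2)
E
```

```text
L1 [417.9  99.1] [433.3 183.1] [433.1 182.8] [ 571.1 -317.1   64. ] [ 571.6 -317.4   61.8] [0.08196620504680174, 0.08196620504687861]
L2 [336.6 223.1] [359.9 285.7] [360.  284.6] [ 406.7 -381.    64. ] [ 405.9 -383.1   57.4] [0.33831778143210883, 0.3383177814322092]
S1 [349.6 103.2] [373.4 186.6] [373.1 186.1] [ 506.2 -273.1   64. ] [ 506.3 -273.1   61.4] [0.12110108535313129, 0.12110108535322373]
S2 [310.2 165.6] [337.6 237.9] [337.5 238. ] [ 425.5 -302.3   64. ] [ 425.5 -302.3   64.3] [0.06489232603600102, 0.06489232603586452]
176.39289366762827 0.3706941435138312 [ 488.9 -349.1   64. ]
```

View pics/f2.png

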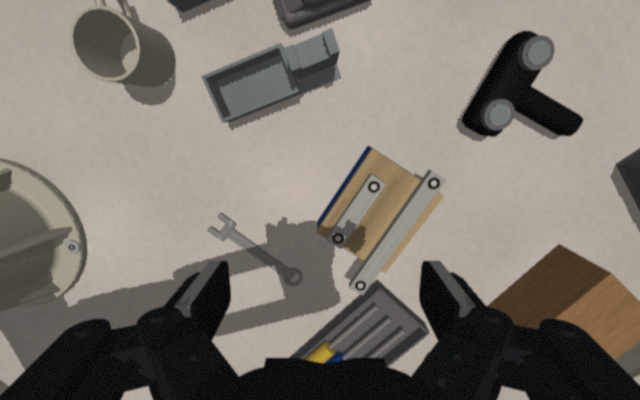

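Both target heights come out near 62, which fits the bar top at 64. The bar centre is (489,-349) with yaw 0.371, and the target spacing of 176 is plausible for a 200 bar. Stands and mat next.

Request:
send_rows --moves '[[[0.018,0.037,0.006,0,0,0.08,1],[0.018,0.037,0.006,0,0,0.08,1],[0.018,0.037,0.006,0,0,0.08,1],[0.018,0.037,0.006,0,0,0.08,1],[0,0,0,0,0,0,1],[0,0,0,0,0,0,1]]]'

```text
clock: 2.35
eef_pos: [540.9, -68.5, 346.2]
tcp_rot: [-3.141, 0.001, 1.235]
contact_force: [-0.7, -0.1, -0.3]
opening: 1.0
grasp_force: 0.0
```

```bash
python3 -c "
from h import *
snap('s1')"
```

```text
2.35 [540.8582994  -68.54941022 346.17384297] [-3.14056133e+00  9.56493456e-04  1.23521949e+00] [-0.13  0.13  1.64 -0.    1.37  0.21]
```

Request:
send_rows --moves '[[[-0.02,0.04,0.002,0,0,0,1],[-0.02,0.04,0.002,0,0,0,1],[-0.02,0.04,0.002,0,0,0,1],[-0.02,0.04,0.002,0,0,0,1],[0,0,0,0,0,0,1],[0,0,0,0,0,0,1]]]'

```text
clock: 3.0
eef_pos: [460.7, 91.4, 354.8]
tcp_rot: [3.141, 0.001, 1.235]
contact_force: [0.6, 0.0, 0.1]
opening: 1.001
grasp_force: 0.0
```

```bash
python3 -c "
from h import *
snap('s2')"
```

```text
3.0 [460.6668173   91.43984302 354.81978076] [3.14116772e+00 5.27057197e-04 1.23547950e+00] [ 0.19 -0.01  1.77 -0.    1.38  0.53]
```

Request:
send_rows --moves '[[[0.002,0.045,-0.005,0,0,0,1],[0.002,0.045,-0.005,0,0,0,1],[0.002,0.045,-0.005,0,0,0,1],[0.002,0.045,-0.005,0,0,0,1],[0,0,0,0,0,0,1],[0,0,0,0,0,0,1]]]'

```text
clock: 3.65
eef_pos: [469.8, 271.3, 333.9]
tcp_rot: [-3.141, 0.002, 1.235]
contact_force: [-0.2, 0.6, 0.3]
opening: 1.005
grasp_force: 0.0
```

```bash
python3 -c "
from h import *
snap('s3')"
```

```text
3.65 [469.75441375 271.29142006 333.94165631] [-3.14097217e+00  1.83186027e-03  1.23519328e+00] [ 0.52  0.13  1.67 -0.    1.35  0.86]
```

View pics/s1.png

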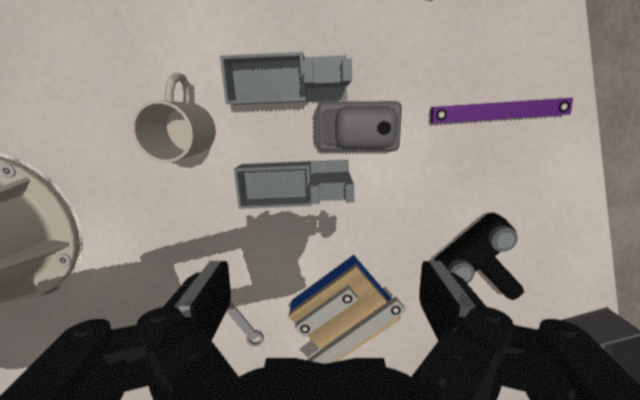

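View pics/s2.png

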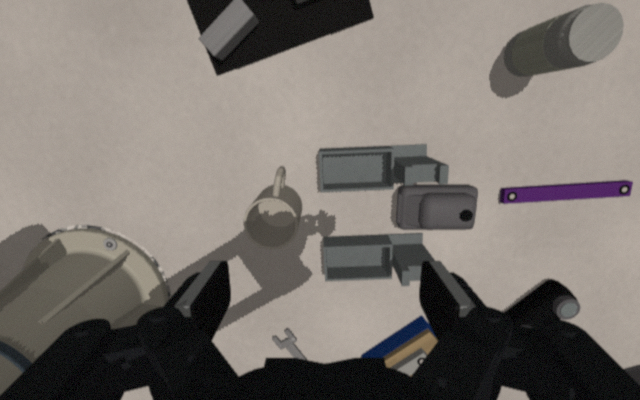

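Wrist views: in s1 the left stand's box rim runs (221,57)-(307,104) with its post at (327,75), and the right box runs (236,168)-(312,202) with its post at (333,182). In s2 the left box is at (354,168) and the right at (356,258), with the moulding between the posts. I'll fit the known outlines to the edges in several views.

```bash
cat > fit.py <<'E'
from h import *
from scipy.ndimage import map_coordinates
from scipy.optimize import minimize
import itertools
def grad(i,s=1.0):
    g=cv2.GaussianBlur(cv2.cvtColor(i,cv2.COLOR_RGB2GRAY).astype(np.float32),(0,0),s)
    return np.stack([cv2.Sobel(g,5,1,0),cv2.Sobel(g,5,0,1)])/8
def rect(cx,cy,w,h,z):
    c=[(cx-w/2,cy-h/2),(cx+w/2,cy-h/2),(cx+w/2,cy+h/2),(cx-w/2,cy+h/2)]
    return [(c[k]+(z,),c[(k+1)%4]+(z,)) for k in range(4)]
STAND=rect(-85,0,108,60,45)+rect(-85,0,100,52,45)+[((-28,-12,99),(-17,-12,99)),((17,-12,99),(28,-12,99)),((-28,12,99),(-17,12,99)),((17,12,99),(28,12,99))]+[((x,-12,99),(x,12,99)) for x in(-28,-17,17,28)]
WEIGHT=rect(0,0,76,30,39)
def world(segs,p,dz=0,n=40):
    c,s=np.cos(p[2]),np.sin(p[2]);t=np.linspace(.05,.95,n)[:,None];o=[]
    for a,b in segs:
        q=np.array(a)*(1-t)+np.array(b)*t
        o.append(np.c_[p[0]+c*q[:,0]-s*q[:,1],p[1]+s*q[:,0]+c*q[:,1],q[:,2]+dz])
    return o
def score(segs,p,views,dz=0):
    S=0
    for c,G in views:
        for (a,b),q in zip(segs,world(segs,p,dz)):
            u=proj(c,q);d=u[-1]-u[0];L=np.linalg.norm(d);nn=np.array([-d[1],d[0]])/max(L,1e-6)
            g=[map_coordinates(G[k],[u[:,1],u[:,0]],order=1,mode='constant') for k in(0,1)]
            S+=min(abs((g[0]*nn[0]+g[1]*nn[1])).mean(),30)*L   # edges, coherent sign
    return S
def fit(segs,p0,views,dx=12,da=.15,dz=0):
    best=max(((score(segs,(p0[0]+a,p0[1]+b,p0[2]+t),views,dz),(p0[0]+a,p0[1]+b,p0[2]+t)) for a in np.arange(-dx,dx+1,4) for b in np.arange(-dx,dx+1,4) for t in np.linspace(-da,da,7)),key=lambda k:k[0])
    r=minimize(lambda v:-score(segs,(v[0],v[1],v[2]/50),views,dz),[best[1][0],best[1][1],best[1][2]*50],method="Nelder-Mead",options=dict(initial_simplex=np.array([best[1][0],best[1][1],best[1][2]*50])+np.array([[0,0,0],[3,0,0],[0,3,0],[0,0,3]])))
    return np.array([r.x[0],r.x[1],r.x[2]/50]),-r.fun
def views(*ns):
    o=[]
    for n in ns:
        c,i=load(n);o.append((c,grad(i)))
    return o
def draw(n,items):
    c,i=load(n);i=i[:,:,::-1].copy();i=cv2.resize(i,None,fx=3,fy=3,interpolation=cv2.INTER_CUBIC)
    for segs,p in items:
        for q in world(segs,p):
            u=((proj(c,q)+.5)*3-.5);cv2.line(i,tuple(int(v) for v in u[0]),tuple(int(v) for v in u[-1]),(0,0,255),1)
    return i
E
cat > run.py <<'E'
from fit import *
np.set_printoptions(precision=3,suppress=True)
c1,_=load("s1")
def init(cs):
    q=np.array([onz(c1,p,45) for p in cs]);d=q[1]-q[0]+q[2]-q[3];y=np.arctan2(d[1],d[0]);m=q.mean(0)
    print("rim sizes",np.linalg.norm(q[1]-q[0]),np.linalg.norm(q[2]-q[1]));return [m[0]+85*np.cos(y),m[1]+85*np.sin(y),y]
pL=init([(221,57),(303,52),(307,104),(228,109)]);pR=init([(236,168),(308,161),(312,202),(241,207)])
# heights check
c2,_=load("s2")
for p,q in[((221,57),(318,149)),((236,168),(322,238))]:print("tri rim corner",*tri([(c1,p),(c2,q)]))
print(pL,pR);F={}
for k,p in(("L",pL),("R",pR)):
    for vs in(("s1",),("s2",),("s1","s2")):
        r,s=fit(STAND,p,views(*vs));print(k,vs,r,round(s))
    F[k]=r
c,s=np.cos(F["L"][2]),np.sin(F["L"][2]);d=F["R"][:2]-F["L"][:2];print("rel in L frame",c*d[0]+s*d[1],-s*d[0]+c*d[1])
for k,p in(("A",(397,304)),("B",(532,325))):
    v=views("s3");best=max((fit(WEIGHT,[*p,a],v,16,.2) for a in np.arange(-1.5,1.5,.4)),key=lambda r:r[1]);F[k]=best[0];print(k,best)
    v=views("s2")
pickle.dump(F,open("F.pkl","wb"))
a=draw("s1",[(STAND,F["L"]),(STAND,F["R"])])[100:680,600:1150]
b=draw("s3",[(WEIGHT,F["A"]),(WEIGHT,F["B"])])
u=proj(load("s3")[0],np.array([465,314,39.]))[0]*3;x,y=int(u[0]),int(u[1]);print(u/3)
x0=max(0,x-300);y0=max(0,y-290);b=b[y0:y0+580,x0:x0+600]
h=min(a.shape[0],b.shape[0]);o=np.hstack([a[:h],b[:h]]);cv2.imwrite("pics/ov.png",cv2.resize(o,None,fx=800/o.shape[1],fy=800/o.shape[1],interpolation=cv2.INTER_AREA))
E
python3 run.py
```

```text
rim sizes 106.82306168045643 64.22973622967973
rim sizes 103.32206084005676 60.482374940733216
tri rim corner [457.413 112.395  29.523] [1.0936429941500243, 1.0936429941499806]
tri rim corner [411.25  -32.339   7.364] [3.4438461375820264, 3.443846137582059]
[np.float64(584.3136409506151), np.float64(39.10457011098858), np.float64(-0.2775549188956638)] [np.float64(544.6932329789504), np.float64(-93.40431668421016), np.float64(-0.2504165332637402)]
L ('s1',) [583.025  41.945  -0.296] 6192
L ('s2',) [583.436  45.501  -0.299] 4717
L ('s1', 's2') [582.89   41.919  -0.296] 10853
R ('s1',) [540.497 -99.304  -0.294] 6068
R ('s2',) [536.286 -96.891  -0.286] 4351
R ('s1', 's2') [540.389 -99.242  -0.294] 10463
rel in L frame 0.4970625695965296 -147.41883019058258
A (array([398.218, 304.038,   0.389]), np.float64(2930.646686434511))
B (array([533.915, 321.406,  -0.024]), np.float64(3994.478125842454))
[310.906 136.914]
```

View pics/ov.png

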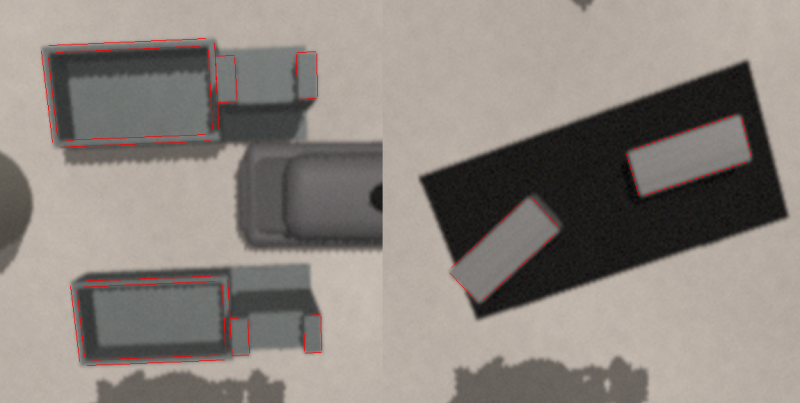

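Outlines fit well: stand yaws -0.296 and -0.294, spacing 147.4, notches in line within 0.5 mm. I'll check heights by leaving them free in two views while approaching weight B.

Run:
```python
from fit import *
F=pickle.load(open("F.pkl","rb"))
for k,S,v in(("L",STAND,("s1","s2")),("R",STAND,("s1","s2")),("A",WEIGHT,("s2","s3")),("B",WEIGHT,("s2","s3"))):
    V=views(*v);print(k,[(dz,round(fit(S,F[k],V,4,.02,dz)[1])) for dz in(-12,-8,-4,0,4,8)])
    print(k, fit(S,F[k],V,4,.02,0)[0])
```

```text
L [(-12, 9731), (-8, 9365), (-4, 10174), (0, 10853), (4, 10382), (8, 9527)]
L [ 5.82890471e+02  4.19186701e+01 -2.95822543e-01]
R [(-12, 8800), (-8, 9280), (-4, 10118), (0, 10463), (4, 10189), (8, 9928)]
R [ 5.40389544e+02 -9.92416501e+01 -2.94493101e-01]
A [(-12, 3798), (-8, 4696), (-4, 5363), (0, 5546), (4, 5175), (8, 4449)]
A [3.97588825e+02 3.03684545e+02 3.93826005e-01]
B [(-12, 3796), (-8, 3898), (-4, 3968), (0, 3994), (4, 3978), (8, 3915)]
B [ 5.33915357e+02  3.21405670e+02 -2.40528625e-02]
```

Request:
send_rows --moves '[[[0.0071,0.0056,-0.02,0,0,-0.14,0.3],[0.0071,0.0056,-0.02,0,0,-0.14,0.3],[0.0071,0.0056,-0.026,0,0,-0.14,0.3],[0.0071,0.0056,-0.026,0,0,-0.14,0.3],[0.0071,0.0056,-0.026,0,0,-0.14,0.3],[0.0071,0.0056,-0.026,0,0,-0.14,0.3],[0.0071,0.0056,-0.026,0,0,-0.14,0.3],[0.0071,0.0056,-0.026,0,0,-0.14,0.3],[0.0071,0.0056,-0.02,0,0,-0.14,0.3],[0,0,0,0,0,0,0.3]]]'

```text
clock: 4.7
eef_pos: [532.9, 320.0, 116.4]
tcp_rot: [3.139, 0.003, -0.029]
contact_force: [-1.1, -0.1, -0.1]
opening: 0.647
grasp_force: 0.0
```

Heights confirmed, with every fit peaking at dz = 0. Going down on weight B.

Request:
send_rows --moves '[[[0.0005,0.001,-0.03,0,0,0.003,0.3],[0,0,-0.027,0,0,0,0.3],[0,0,-0.013,0,0,0,0.3],[0,0,-0.002,0,0,0,0.3],[0,0,0,0,0,0,-0.6],[0,0,0,0,0,0,-0.6],[0,0,0,0,0,0,-0.6],[0,0,0,0,0,0,-0.6]]]' --grip_force 80

```text
clock: 5.5
eef_pos: [533.8, 324.0, 47.8]
tcp_rot: [-3.141, -0.001, -0.021]
contact_force: [-0.1, -0.2, 0.3]
opening: 0.2
grasp_force: 0.0
```

No grasp: the jaw closed to 17 mm, past the 30 mm block. Rising to re-measure.

Request:
send_rows --moves '[[[0,0,0.03,0,0,0,0.3],[0,0,0.04,0,0,0,0.3],[0,0,0.05,0,0,0,0.3],[-0.01,-0.02,0.05,0,0,0,0.3],[-0.02,-0.02,0.04,0,0,0,0.3],[0,0,0,0,0,0,0.3],[0,0,0,0,0,0,0.3]]]'

```text
clock: 6.2
eef_pos: [504.5, 285.5, 254.1]
tcp_rot: [-3.14, -0.003, -0.021]
contact_force: [-0.2, -0.2, 0.1]
opening: 0.649
grasp_force: 0.0
```

Run:
```python
from fit import *
snap("w1")
F=pickle.load(open("F.pkl","rb"))
V=views("w1")
for k in"AB":
    print(k,F[k],proj(V[0][0],np.array([*F[k][:2],39.])),*[(dz,*fit(WEIGHT,F[k],V,12,.3,dz)) for dz in(0,)])
    
i=cv2.imread("pics/w1.png");cv2.imwrite("pics/w1d.png",cv2.resize(draw("w1",[(WEIGHT,F["A"]),(WEIGHT,fit(WEIGHT,F["B"],V,12,.3)[0])]),(800,500)))
```

```text
6.2 [504.52220617 285.54894902 254.11077308] [-3.13998151e+00 -2.68518328e-03 -2.12782878e-02] [0.51 0.25 1.7  0.   1.19 2.1 ]
A [3.98217982e+02 3.04038247e+02 3.88681491e-01] [[311.52115084 260.75454357]] (0, array([3.98142357e+02, 3.03829314e+02, 3.96145657e-01]), np.float64(2899.2572805953127))
B [ 5.33915364e+02  3.21405665e+02 -2.40533517e-02] [[292.48169921 152.44615656]] (0, array([ 5.34039433e+02,  3.20964276e+02, -3.70876215e-02]), np.float64(4756.96810975645))
```

View pics/w1d.png

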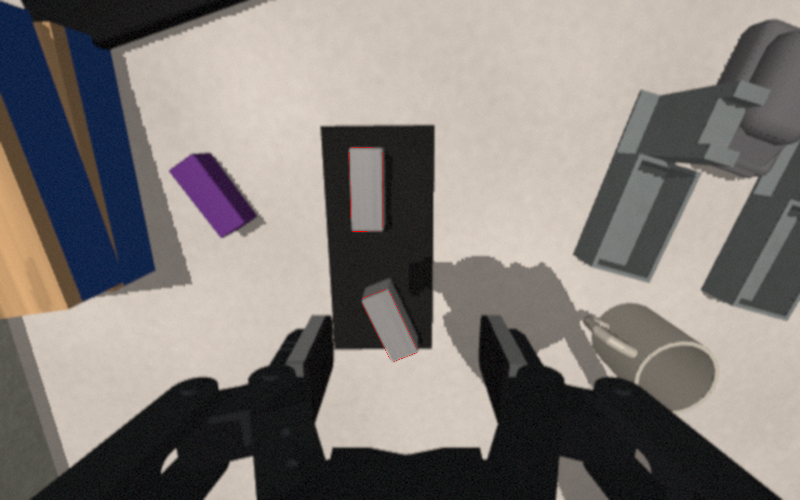

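Weight B is unmoved, at overlay (366,190), so the fingers gripped too high and slid off. I'll go deeper.

Request:
send_rows --moves '[[[0.0095,0.0115,-0.04,0,0,0,0.3],[0.01,0.012,-0.045,0,0,-0.008,0.3],[0.01,0.012,-0.04,0,0,0,0.3],[0,0,-0.04,0,0,0,0.3],[0,0,-0.03,0,0,0,0.3],[0,0,-0.015,0,0,0,0.3],[0,0,-0.003,0,0,0,0.3],[0,0,0,0,0,0,0.3]]]'

```text
clock: 7.05
eef_pos: [533.8, 321.1, 39.3]
tcp_rot: [3.141, 0.001, -0.029]
contact_force: [0.6, 0.3, 0.3]
opening: 0.651
grasp_force: 0.0
```

Request:
send_rows --moves '[[[0,0,0,0,0,0,-1],[0,0,0,0,0,0,-1],[0,0,0,0,0,0,-1],[0,0,0,0,0,0,-1]]]' --grip_force 80

```text
clock: 7.45
eef_pos: [534.2, 321.2, 40.4]
tcp_rot: [-3.141, -0.001, -0.029]
contact_force: [0.2, -0.2, 0.0]
opening: 0.002
grasp_force: 0.0
```

Run:
```python
from fit import *
from rig import grab_frame
np.set_printoptions(precision=3,suppress=True,linewidth=200)
snap("w2")
c,i=load("w2");g=cv2.cvtColor(i,cv2.COLOR_RGB2GRAY)
print("TCP px",proj(c,np.array([[534,321,40.],[534,321,23],[572,306,39],[572,336,39],[496,306,39],[496,336,39]])))
print(cv2.resize(g,(40,25),interpolation=cv2.INTER_AREA))
cs=cams()
V=[]
for n in("scene","side"):
    f=grab_frame(n);V.append((cs[n],grad(f["img"],.7)));cv2.imwrite(f"pics/{n}1.png",f["img"][:,:,::-1])
    f0=pickle.load(open(n+".pkl","rb"));q=proj(cs[n],[534,321,30.])[0].astype(int);print(n,q)
    G=cv2.cvtColor(f["img"],cv2.COLOR_RGB2GRAY);print(G[q[1]-16:q[1]+17:2,q[0]-24:q[0]+25:2])
```

```text
7.45 [534.157 321.164  40.397] [-3.141 -0.001 -0.029] [ 0.54  0.56  1.76 -0.    0.82  2.14]
TCP px [[323.527 254.879]
 [323.667 242.415]
 [351.51  182.831]
 [291.042 184.528]
 [352.257 315.554]
 [298.896 316.837]]
[[201 202 204 205 209 209 210 210 210 211 211 211 209 210 210 208 207 206 207 208 205 204 204 204 203 202 203 202 201 200 199 201 200 200 202 200 201 203 201 200]
 [202 203 205 207 210 211 212 214 213 211 212 213 211 212 212 209 207 207 209 210 207 204 203 204 203 202 203 203 201 202 203 200 200 201 202 202 201 201 200 200]
 [201 203 206 207 211 212 213 214 214 214 214 213 213 214 212 210 209 210 210 209 209 207 205 206 205 205 203 201 201 201 201 200 202 200 201 202 201 202 203 202]
 [200 203 207 207 210 212 215 215 216 215 214 214 215 214 213 212 212 212 212 208 207 208 207 208 207 207 203 203 201 202 204 202 202 199 200 201 202 202 203 203]
 [201 203 206 209 209 212 214 215 216 216 216 215 217 216 214 212 212 212 212 208 208 207 209 207 208 207 205 205 204 202 202 203 200 201 203 203 202 201 201 204]
 [199 204 206 207 210 214 216 217 218 216 216 216 216 215 214 212 210 2
[... 6024 characters left out ...]
 101 110 108 111 116 116 111 101 100 104 101 100 101  98  90  64  57  56  57  55]
 [187 117  66  62  72  88  98 107 107 105 109 107 102  97  98 101 101 102 103  83  60  57  56  53  54]
 [167  88  64  67  64  68  70  80  84 107 105 105 106  96  96  98 100 100  96  73  56  61  57  56  53]
 [134  71  69  67  66  65  67  64  70  71  75  78  89  91  92  96 101 102  94  65  56  60  62  61  61]
 [106  66  66  65  64  67  66  68  70  60  64  60  68  61  68  76  81  90  83  62  64  62  62  64  62]
 [ 92  71  66  69  65  63  63  65  69  65  63  63  61  62  55  57  56  63  66  61  66  61  62  61  63]
 [172 150 126  94  77  70  66  64  64  64  65  64  66  57  57  54  56  56  58  65  67  62  59  62  62]]
```

Run:
```python
import cv2,numpy as np
a=cv2.imread("pics/scene1.png")[110:200,320:440];b=cv2.imread("pics/side1.png")[225:315,250:370];w=cv2.imread("pics/w2.png")[130:320,230:420]
r=lambda i,w,h:cv2.resize(i,(w,h),interpolation=cv2.INTER_CUBIC)
cv2.imwrite("pics/m.png",np.hstack([np.vstack([r(a,400,300),r(b,400,300)]),r(w,400,600)]))
```

```text
(no output)
```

View pics/m.png

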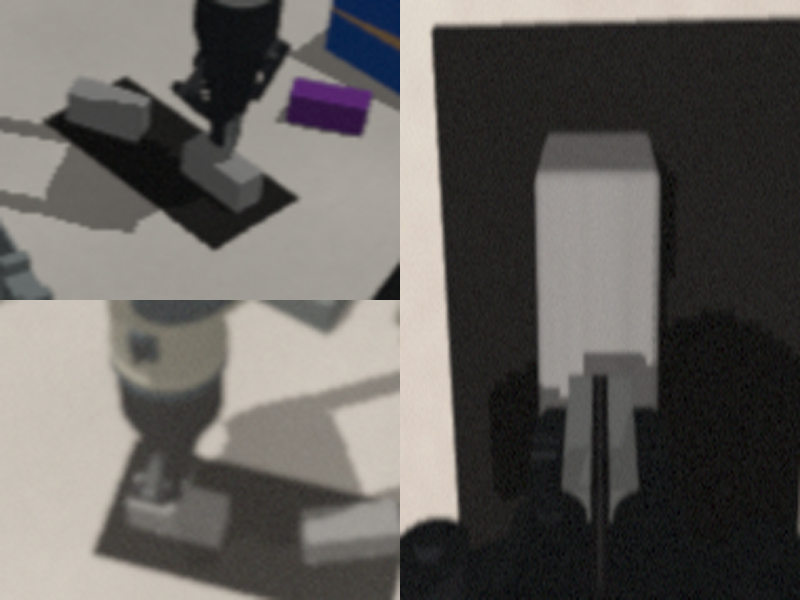

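The montage shows the block at wrist crop (598,270) with the fingers shut above its top, even though the TCP is at 40. That means the tips aren't where the text puts them. I'll measure the tips from the wrist pictures, using the known opening and pixels: f1 (230,263)/(422,263) and w1 (264,254)/(384,254).

Run:
```python
from h import *
np.set_printoptions(precision=2,suppress=True)
for n,pts,op in(("f1",[(230,263),(422,263)],85),("w1",[(264,254),(384,254)],55.2)):
    f,s=pickle.load(open(n+".pkl","rb"));T=np.array(f["T_tool_cam"]);K=f["mtx"]
    for p in pts:
        d=T[:3,:3]@np.linalg.inv(K)@np.array([*p,1.]);o=T[:3,3];y=np.sign(d[1])*op/2
        print(n,p,o+d*(y-o[1])/d[1])
f,s=pickle.load(open("w2.pkl","rb"));T=np.array(f["T_tool_cam"]);K=f["mtx"];print(T)
d=T[:3,:3]@np.linalg.inv(K)@np.array([325,249,1.])
for x in(0,11):print(T[:3,3]+d*(x-T[0,3])/d[0])
```

```text
f1 (230, 263) [  5.45 -42.5  -21.72]
f1 (422, 263) [  8.81  42.5  -28.51]
w1 (264, 254) [  8.17 -27.6  -16.71]
w1 (384, 254) [ 10.31  27.6  -21.3 ]
[[   0.     -0.96   -0.28   71.6 ]
 [   1.      0.     -0.      0.84]
 [   0.     -0.28    0.96 -155.  ]
 [   0.      0.      0.      1.  ]]
[0.   0.95 7.66]
[ 11.     0.93 -17.33]
```

Request:
send_rows --moves '[[[0,0,0.01,0,0,0,0.2],[0,0,0,0,0,0,0.2],[0,0,0,0,0,0,0.2],[0,0,0,0,0,0,0.2],[0,0,-0.01,0,0,0,0.2],[0,0,-0.01,0,0,0,0.2],[0,0,-0.01,0,0,0,0.2],[0,0,0,0,0,0,0.2]]]'

```text
clock: 8.4
eef_pos: [532.4, 320.2, 17.2]
tcp_rot: [3.14, 0.003, -0.029]
contact_force: [0.0, -1.2, 0.6]
opening: 0.597
grasp_force: 0.0
```

The pictures put the tips about 17–20 mm behind the TCP, not ahead of it, and descending to TCP z 17 without contact confirms this. I'll use tip z ≈ TCP z + 17 from here.

Request:
send_rows --moves '[[[0,0,-0.005,0,0,0,0.2],[0,0,-0.004,0,0,0,0.2],[0,0,0,0,0,0,0.2],[0,0,0,0,0,0,-1],[0,0,0,0,0,0,-1],[0,0,0,0,0,0,-1],[0,0,0,0,0,0,-1]]]' --grip_force 80

```text
clock: 9.1
eef_pos: [534.0, 321.2, 11.1]
tcp_rot: [-3.141, -0.001, -0.029]
contact_force: [-1.0, 0.2, 6.0]
opening: 0.326
grasp_force: 80.2
```

Gripped at 80 N. Lifting and carrying it over the left pocket, centre (501.6, 66.6), yaw -0.295.

Request:
send_rows --moves '[[[0,0,0.02,0,0,0,-1],[0,0,0.03,0,0,0,-1],[0,-0.005,0.03,0,0,0,-1],[-0.004,-0.035,0.02,0,0,-0.044,-1],[-0.006,-0.045,0,0,0,-0.044,-1],[-0.006,-0.045,0,0,0,-0.044,-1],[-0.006,-0.045,0,0,0,-0.044,-1],[-0.006,-0.045,0,0,0,-0.045,-1],[-0.0044,-0.0346,0,0,0,-0.045,-1],[0,0,0,0,0,0,-1]]]'

```text
clock: 10.1
eef_pos: [499.2, 62.6, 109.7]
tcp_rot: [3.139, 0.002, -0.3]
contact_force: [-0.3, 1.6, -6.9]
opening: 0.325
grasp_force: 81.3
```

Run:
```python
from fit import *
snap("p1");F=pickle.load(open("F.pkl","rb"))
P=STAND[8:]
for S in(STAND,P):print(fit(S,F["L"],views("p1"),8,.06),score(S,F["L"],views("p1")))
```

```text
10.1 [499.21922352  62.59220589 109.7047848 ] [ 3.13933334e+00  2.35243236e-03 -2.99649035e-01] [ 0.12  0.31  1.99 -0.    0.85  1.99]
(array([ 5.82750990e+02,  4.18196694e+01, -2.95524489e-01]), np.float64(9894.165955308594)) 9796.153010318278
(array([ 5.82799874e+02,  4.18175392e+01, -2.89944170e-01]), np.float64(3264.035486076954)) 3211.763128079929
```

Request:
send_rows --moves '[[[0,0,-0.02,0,0,0,-1],[0,0,-0.025,0,0,0,-1],[0,0,-0.01,0,0,0,-1],[0,0,0,0,0,0,-1],[0,0,0,0,0,0,-1]]]'

```text
clock: 10.65
eef_pos: [501.6, 66.8, 55.8]
tcp_rot: [-3.142, 0.0, -0.295]
contact_force: [-0.3, -0.2, -5.4]
opening: 0.323
grasp_force: 81.2
```

Right on target. Lowering to TCP z ≈ 33 (tips ≈ 50) and releasing.

Request:
send_rows --moves '[[[0,0,-0.013,0,0,0,-1],[0,0,-0.008,0,0,0,-1],[0,0,-0.002,0,0,0,-1],[0,0,0,0,0,0,-1],[0,0,0,0,0,0,-1]]]'

```text
clock: 11.15
eef_pos: [501.5, 66.3, 32.6]
tcp_rot: [-3.142, -0.0, -0.295]
contact_force: [-0.3, -0.0, -5.3]
opening: 0.326
grasp_force: 81.3
```

Request:
send_rows --moves '[[[0,0,0,0,0,0,0],[0,0,0,0,0,0,0.2],[0,0,0,0,0,0,0.2],[0,0,0.03,0,0,0,0.2],[0,0,0.05,0,0,0,0.2],[0,0,0.05,0,0,0,0.2],[0,0.02,0.03,0,0,0,0.2],[0,0,0,0,0,0,0.2]]]'

```text
clock: 11.95
eef_pos: [504.5, 88.1, 197.7]
tcp_rot: [-3.137, -0.008, -0.295]
contact_force: [0.1, -0.2, 0.1]
opening: 0.6
grasp_force: 0.0
```

Run:
```python
from fit import *
snap("p2");F=pickle.load(open("F.pkl","rb"))
V=views("p2");r=fit(STAND,F["L"],V,8,.06)[0];print("L",r)
T=rect(0,0,76,30,40)
b=r[:2]-85*np.array([np.cos(r[2]),np.sin(r[2])])
for dz in(-4,0,4,8):
    f=fit(T,[*b,r[2]],V,12,.2,dz);print(dz,f, b)
c,i=load("p2")
g=cv2.cvtColor(i,cv2.COLOR_RGB2GRAY)
# rectified patch of box at z=40, 3 mm/px, stand frame
X,Y=np.meshgrid(np.arange(-142,-28,5),np.arange(33,-34,-4));cs,sn=np.cos(r[2]),np.sin(r[2])
W=np.c_[r[0]+cs*X.ravel()-sn*Y.ravel(),r[1]+sn*X.ravel()+cs*Y.ravel(),np.full(X.size,40.)]
u=proj(c,W).astype(np.float32).reshape(*X.shape,2);np.set_printoptions(linewidth=200)
print(cv2.remap(g,u[...,0],u[...,1],1)); print(cv2.remap(i[:,:,2].astype(np.float32)-i[:,:,0],u[...,0],u[...,1],1).astype(int))
```

```text
11.95 [504.52505649  88.09143688 197.65134177] [-3.13682682 -0.00811148 -0.29483684] [0.17 0.2  1.9  0.   1.04 2.03]
L [ 5.83120053e+02  4.21588357e+01 -2.92150476e-01]
-4 (array([ 5.01327765e+02,  6.70688238e+01, -2.94010321e-01]), np.float64(2580.868442069065)) [501.72178119  66.63987637]
0 (array([ 5.04530149e+02,  6.65702941e+01, -2.94063373e-01]), np.float64(2398.0912474488896)) [501.72178119  66.63987637]
4 (array([ 5.04958781e+02,  6.68260112e+01, -2.94063155e-01]), np.float64(2397.921968670686)) [501.72178119  66.63987637]
8 (array([ 5.05531181e+02,  6.72724308e+01, -3.00786487e-01]), np.float64(2373.540901496925)) [501.72178119  66.63987637]
[[219 221 221 220 219 220 220 216 215 219 220 217 217 214 214 214 213 213 215 217 214 212 212]
 [212 147 148 148 149 149 151 145 145 147 149 151 150 151 145 147 152 154 153 155 152 153 150]
 [211  96  73  77  83  84  83  88  81  80  81  81  82  83  82  83  86  86  86  90  84  86 135]
 [205  74  67  65  72  75  78  80  78  78  79  78  79  79  76  77  79  77  81  83  79  80 134]
 [203  71  64  68  75  83 112  85  95  89 114 107 105  98  91
[... 2090 characters left out ...]
6  -7  -6  -7  -7  -3   1   0   3]
 [-20   2   1   0  -1  -3  -3  -4  -7  -7  -6  -6  -7  -7  -7  -7  -8  -8  -7  -5   2   2   1]
 [-20   1   0   1  -1  -2  -4  -4  -6  -6  -7  -7  -6  -7  -7  -7  -8  -6  -7  -5   1   1   1]
 [-20   0   1   1   0   0   0   0   0   0  -1  -1  -2  -1  -2  -2   0   0  -3   1   2   2   2]
 [-19   0   1   1   0   0   1   1   2   1   1   2   1   1   2   1   1   2   1   2   3   2   0]
 [-20   0   1   3   0   2   0   0   0   0   0   1   0   2   0   0   0   0   1  -1   0   1   2]
 [-12   0   0   2   0   0   0   1   0   0   0   1   1   0   2   1   1   2   0   2   1   0   0]
 [-12  -7  -9  -8  -9  -7  -7  -8  -6  -6  -8  -6  -5  -7  -6  -4  -5  -6  -5  -4  -4  -5 -14]]
```

The fit puts the weight in the left box at its middle (501, 67), aligned, with the stand unmoved. Next, weight A at (397.6, 303.7), yaw 0.394.

Request:
send_rows --moves '[[[-0.0173,0.0362,0,0,0,0.115,0.2],[-0.0173,0.0362,0,0,0,0.115,0.2],[-0.0173,0.0362,-0.01,0,0,0.115,0.2],[-0.0173,0.0363,-0.02,0,0,0.115,0.2],[-0.0173,0.0363,-0.04,0,0,0.115,0.2],[-0.0174,0.0362,-0.04,0,0,0.114,0.2],[0,0,-0.03,0,0,0,0.2],[0,0,0,0,0,0,0.2],[0,0,0,0,0,0,0.2]]]'

```text
clock: 12.9
eef_pos: [400.9, 294.2, 61.3]
tcp_rot: [3.141, 0.003, 0.393]
contact_force: [0.4, -0.0, 0.7]
opening: 0.598
grasp_force: 0.0
```

Run:
```python
from fit import *
snap("a1");F=pickle.load(open("F.pkl","rb"))
print(fit(WEIGHT,F["A"],views("a1"),8,.1),F["A"])
```

```text
12.9 [400.85429808 294.2261922   61.30820923] [3.14075082e+00 2.80238341e-03 3.93412645e-01] [ 0.63  0.38  2.03 -0.    0.74  1.81]
(array([3.97816124e+02, 3.03474282e+02, 3.89153985e-01]), np.float64(6644.0215052911635)) [3.98217982e+02 3.04038247e+02 3.88681491e-01]
```

Request:
send_rows --moves '[[[-0.003,0.0093,0,0,0,-0.003,0.2],[0,0,-0.015,0,0,0,0.2],[0,0,-0.01,0,0,0,0.2],[0,0,0,0,0,0,0.2],[0,0,0,0,0,0,0.2]]]'

```text
clock: 13.45
eef_pos: [398.7, 304.5, 37.4]
tcp_rot: [-3.142, -0.0, 0.39]
contact_force: [0.0, 1.3, -0.5]
opening: 0.597
grasp_force: 0.0
```

Request:
send_rows --moves '[[[-0.001,-0.001,-0.015,0,0,0,0.2],[0,0,-0.011,0,0,0,0.2],[0,0,0,0,0,0,0.2],[0,0,0,0,0,0,-1],[0,0,0,0,0,0,-1],[0,0,0,0,0,0,-1],[0,0,0,0,0,0,-1]]]' --grip_force 80

```text
clock: 14.15
eef_pos: [397.8, 303.8, 11.7]
tcp_rot: [-3.141, -0.001, 0.391]
contact_force: [-1.9, -0.4, 5.5]
opening: 0.33
grasp_force: 80.3
```

Request:
send_rows --moves '[[[0,0,0.02,0,0,0,-1],[0,0,0.03,0,0,0,-1],[0.005,-0.02,0.035,0,0,-0.05,-1],[0.008,-0.045,0.023,0,0,-0.09,-1],[0.008,-0.045,0,0,0,-0.09,-1],[0.008,-0.045,0,0,0,-0.09,-1],[0.008,-0.045,0,0,0,-0.09,-1],[0.008,-0.045,0,0,0,-0.09,-1],[0.008,-0.045,0,0,0,-0.09,-1],[0.008,-0.045,0,0,0,-0.09,-1]]]'

```text
clock: 15.15
eef_pos: [457.9, -32.3, 118.4]
tcp_rot: [3.142, 0.0, -0.293]
contact_force: [0.6, 0.6, -5.8]
opening: 0.323
grasp_force: 81.2
```

Request:
send_rows --moves '[[[0.0003,-0.0433,0,0,0,-0.005,-1],[0,0,0,0,0,0,-1],[0,0,0,0,0,0,-1],[0,0,0,0,0,0,-1]]]'

```text
clock: 15.55
eef_pos: [458.1, -73.2, 118.2]
tcp_rot: [-3.141, 0.001, -0.294]
contact_force: [-0.1, -0.4, -5.8]
opening: 0.328
grasp_force: 81.7
```

Run:
```python
from fit import *
snap("p3");F=pickle.load(open("F.pkl","rb"));V=views("p3")
for k in"LR":print(k,fit(STAND,F[k],V,8,.06),F[k])
```

```text
15.55 [458.08691492 -73.18614313 118.18821057] [-3.14140869e+00  1.00374746e-03 -2.94121150e-01] [-0.16  0.24  2.06  0.    0.84  1.7 ]
L (array([ 5.82950772e+02,  4.18212010e+01, -2.94983346e-01]), np.float64(17288.865843030013)) [ 5.82890471e+02  4.19186701e+01 -2.95822543e-01]
R (array([ 5.40090134e+02, -9.97125238e+01, -2.96282521e-01]), np.float64(10609.813460289373)) [ 5.40389408e+02 -9.92415871e+01 -2.94492977e-01]
```

Request:
send_rows --moves '[[[0.0007,-0.0015,-0.03,0,0,-0.001,-1],[0,0,-0.03,0,0,0,-1],[0,0,-0.015,0,0,0,-1],[0,0,-0.008,0,0,0,-1],[0,0,-0.002,0,0,0,-1],[0,0,0,0,0,0,-1],[0,0,0,0,0,0,-1]]]'

```text
clock: 16.3
eef_pos: [460.2, -75.2, 34.3]
tcp_rot: [-3.141, -0.002, -0.295]
contact_force: [0.2, -0.1, -5.0]
opening: 0.327
grasp_force: 81.6
```

Request:
send_rows --moves '[[[0,0,0,0,0,0,0],[0,0,0,0,0,0,0.2],[0,0,0,0,0,0,0.2],[0,0,0.03,0,0,0,0.2],[0,0,0.05,0,0,0,0.2],[0,0,0.05,0,0,0,0.2],[0,0.02,0.05,0,0,0,0.2],[0,0.02,0.05,0,0,0,0.2],[0,0,0,0,0,0,0.2],[0,0,0,0,0,0,0.2]]]'

```text
clock: 17.3
eef_pos: [460.0, -37.9, 257.7]
tcp_rot: [-3.141, -0.003, -0.294]
contact_force: [-0.9, 0.1, -0.5]
opening: 0.599
grasp_force: 0.0
```

```bash
cat > chk.py <<'E'
from fit import *
import sys
def chk(n):
    snap(n);F=pickle.load(open("F.pkl","rb"));V=views(n);T=rect(0,0,76,30,40);O={}
    for k in"LR":
        r=fit(STAND,F[k],V,8,.06)[0];b=r[:2]-85*np.array([np.cos(r[2]),np.sin(r[2])]);print(k,r,"pocket",b)
        print([(dz,f[0].round(2),round(f[1])) for dz in(-4,0,4,10,20) for f in[fit(T,[*b,r[2]],V,8,.1,dz)]])
chk(sys.argv[1])
E
python3 chk.py p4
```

```text
17.3 [459.96595478 -37.94437573 257.65497947] [-3.14095127 -0.00322483 -0.29442945] [-0.09  0.05  1.92 -0.    1.16  1.78]
L [ 5.82995043e+02  4.19888147e+01 -2.94050730e-01] pocket [501.64343785  66.6244884 ]
[(-4, array([ 5.013e+02,  6.810e+01, -2.900e-01]), 2984), (0, array([ 5.012e+02,  6.686e+01, -2.900e-01]), 2965), (4, array([ 5.0107e+02,  6.5540e+01, -2.9000e-01]), 2915), (10, array([ 5.009e+02,  6.363e+01, -2.900e-01]), 2757), (20, array([ 5.0356e+02,  5.9320e+01, -2.9000e-01]), 2347)]
R [ 5.40391869e+02 -9.93435814e+01 -2.93023146e-01] pocket [459.0149916  -74.79151625]
[(-4, array([ 4.5941e+02, -7.4700e+01, -3.0000e-01]), 2062), (0, array([ 4.6274e+02, -7.5280e+01, -3.0000e-01]), 1946), (4, array([ 4.6309e+02, -7.4860e+01, -3.0000e-01]), 1895), (10, array([ 4.6682e+02, -7.4800e+01, -2.9000e-01]), 1909), (20, array([ 4.6677e+02, -7.6850e+01, -3.0000e-01]), 1891)]
```

Both weights are seated and centred, at (501,67) and (459,-75), with the stands unmoved. Now the long bar.

Request:
send_rows --moves '[[[0.0036,-0.0389,0,0,0,0.083,0],[0.0036,-0.0389,0,0,0,0.083,0],[0.0036,-0.0389,0,0,0,0.083,0],[0.0036,-0.0389,-0.01,0,0,0.083,0],[0.0036,-0.0389,-0.02,0,0,0.083,0],[0.0036,-0.0389,-0.03,0,0,0.083,0],[0.0036,-0.0389,-0.03,0,0,0.083,0],[0.0036,-0.0389,-0.03,0,0,0.083,0],[0,0,0,0,0,0,0],[0,0,0,0,0,0,0]]]'

```text
clock: 18.35
eef_pos: [486.1, -349.2, 133.4]
tcp_rot: [-3.137, 0.003, 0.366]
contact_force: [0.3, 0.4, 0.2]
opening: 0.497
grasp_force: 0.0
```

Run:
```python
from fit import *
snap("b1");np.set_printoptions(precision=3,suppress=True)
B=rect(0,0,200,24,64);S=rect(0,0,110,24,64)
for vs in(("f1","f2"),("b1",),("f1","f2","b1")):print(vs,*fit(B,[489,-349,.371],views(*vs),8,.06))
V=views("f1","b1")
print([(dz,*fit(B,[489,-349,.371],V,4,.03,dz)) for dz in(-6,-3,0,3,6)])
```

```text
18.35 [ 486.1203561  -349.21841607  133.43215468] [-3.13689378e+00  2.91176501e-03  3.65805406e-01] [-0.63  0.41  1.76  0.    0.98  0.58]
('f1', 'f2') [ 489.961 -348.786    0.369] 5953.754559406068
('b1',) [ 489.455 -348.225    0.38 ] 2986.6843915548297
('f1', 'f2', 'b1') [ 489.871 -349.184    0.364] 8578.050834406655
[(-6, array([ 485.794, -351.437,    0.365]), np.float64(5730.347215623833)), (-3, array([ 489.457, -349.79 ,    0.365]), np.float64(5475.454223489324)), (0, array([ 489.95 , -349.372,    0.364]), np.float64(5685.344613719072)), (3, array([ 492.22 , -347.132,    0.374]), np.float64(5329.511714508723)), (6, array([ 483.804, -350.181,    0.373]), np.float64(5350.539427333155))]
```

Request:
send_rows --moves '[[[0.0035,0,-0.025,0,0,0.003,0],[0,0,-0.03,0,0,0,0],[0,0,-0.015,0,0,0,0],[0,0,-0.008,0,0,0,0],[0,0,0,0,0,0,0],[0,0,0,0,0,0,0]]]'

```text
clock: 19.0
eef_pos: [492.3, -349.5, 59.4]
tcp_rot: [3.14, -0.001, 0.372]
contact_force: [-0.5, -0.1, 0.0]
opening: 0.499
grasp_force: 0.0
```

Request:
send_rows --moves '[[[-0.002,0,-0.01,0,0,-0.002,0],[0,0,-0.007,0,0,0,0],[0,0,-0.003,0,0,0,0],[0,0,0,0,0,0,0],[0,0,0,0,0,0,0]]]'

```text
clock: 19.5
eef_pos: [489.7, -349.4, 38.2]
tcp_rot: [-3.141, 0.0, 0.37]
contact_force: [-0.3, -0.6, 0.6]
opening: 0.501
grasp_force: 0.0
```

Request:
send_rows --moves '[[[0,0,-0.002,0,0,0,0],[0,0,0,0,0,0,-0.2],[0,0,0,0,0,0,-1],[0,0,0,0,0,0,-1],[0,0,0,0,0,0,-1],[0,0,0,0,0,0,-1]]]' --grip_force 60

```text
clock: 20.1
eef_pos: [490.7, -350.0, 37.9]
tcp_rot: [3.14, -0.001, 0.37]
contact_force: [-2.0, 1.7, 11.8]
opening: 0.264
grasp_force: 64.9
```

Gripped (opening 22 mm, 65 N). Lifting straight up.

Request:
send_rows --moves '[[[0,0,0.01,0,0,0,-1],[0,0,0.03,0,0,0,-1],[0,0,0.04,0,0,0,-1],[0,0,0.04,0,0,0,-1],[0,0,0.02,0,0,0,-1],[0,0,0,0,0,0,-1],[0,0,0,0,0,0,-1]]]'

```text
clock: 20.8
eef_pos: [489.4, -349.1, 176.0]
tcp_rot: [-3.142, 0.0, 0.37]
contact_force: [0.5, -1.0, -1.5]
opening: 0.267
grasp_force: 59.6
```

```bash
cat > barfit.py <<'E'
from fit import *
import sys
snap(sys.argv[1]);f,s=pickle.load(open(sys.argv[1]+".pkl","rb"));np.set_printoptions(precision=3,suppress=True)
V=views(sys.argv[1]);z=s["eef_pos"];yaw=s["tcp_rot"][2]
print("short",fit(rect(0,0,110,24,64),[466,-288,.37],V,12,.1))
# bar in hand: expected top = TCP z + 26
for dz in(-6,-3,0,3,6):
    print(dz,*fit(rect(0,0,200,24,z[2]+26),[z[0],z[1],yaw],V,6,.06,dz))
c=V[0][0];d=np.array([np.cos(yaw),np.sin(yaw)])
for e in(88,-88):
    p=proj(c,[z[0]+e*d[0],z[1]+e*d[1],z[2]+26])[0];r=ring(load(sys.argv[1])[1],p,14) if 15<p[0]<625 and 15<p[1]<385 else None
    print(e,p,r)
E
python3 barfit.py h1
```

```text
20.8 [ 489.35273925 -349.13280096  176.0405767 ] [-3.14154873e+00  4.77827727e-05  3.69840678e-01] [-0.62  0.36  1.73 -0.    1.06  0.58]
short (array([ 465.389, -287.96 ,    0.348]), np.float64(3491.2380427867947))
-6 [ 496.944 -346.827    0.366] 7006.356686641033
-3 [ 498.662 -346.519    0.363] 7231.838091821115
0 [ 486.609 -351.148    0.364] 6066.311741300919
3 [ 488.503 -350.863    0.373] 5470.126452018443
6 [ 483.234 -351.266    0.356] 4591.107594960265
88 [322.726  65.734] [315.235  55.943]
-88 [323.178 429.782] None
```

Request:
send_rows --moves '[[[0.004,0.0204,0,0,0,0.05,-1],[0.0085,0.0375,0,0,0,0.107,-1],[0.0085,0.0375,0,0,0,0.107,-1],[0.0085,0.0375,0,0,0,0.107,-1],[0.0085,0.0375,0,0,0,0.107,-1],[0.0085,0.0375,0,0,0,0.107,-1],[0.0085,0.0375,0,0,0,0.107,-1],[0.0085,0.0375,0,0,0,0.107,-1],[0.0087,0.0375,0,0,0,0.108,-1],[0,0,0,0,0,0,-1]]]'

```text
clock: 21.85
eef_pos: [561.5, -25.0, 174.3]
tcp_rot: [-3.139, -0.001, 1.284]
contact_force: [-0.6, -0.6, -2.2]
opening: 0.261
grasp_force: 59.6
```

Request:
send_rows --moves '[[[0,0,-0.015,0,0,0,-1],[0,0,-0.015,0,0,0,-1],[0,0,0,0,0,0,-1],[0,0,0,0,0,0,-1],[0,0,0,0,0,0,-1]]]'

```text
clock: 22.35
eef_pos: [561.9, -29.3, 146.4]
tcp_rot: [-3.141, 0.0, 1.276]
contact_force: [-0.3, -0.0, -0.6]
opening: 0.268
grasp_force: 59.5
```

```bash
cat > pf.py <<'E'
from fit import *
import sys
n=sys.argv[1];snap(n);F=pickle.load(open("F.pkl","rb"));V=views(n);np.set_printoptions(precision=3,suppress=True)
for k in"LR":print(k,fit(STAND,F[k],V,6,.04),F[k])
c,i=load(n);f,s=pickle.load(open(n+".pkl","rb"));z=s["eef_pos"];y=s["tcp_rot"][2]
for e in(88,-88):
    X=[z[0]+e*np.cos(y),z[1]+e*np.sin(y),z[2]+26];p=proj(c,X)[0]
    if 15<p[0]<625 and 15<p[1]<385:
        r=ring(i,p,12);print(e,p,r,X,onz(c,r,X[2]) if r is not None else 0)
E
python3 pf.py q1
```

```text
22.35 [561.91210088 -29.27554595 146.40368161] [-3.14144825e+00  7.92850587e-05  1.27617100e+00] [-0.05  0.34  1.83 -0.    0.97  0.24]
L (array([581.646,  37.708,  -0.294]), np.float64(9541.07299326431)) [582.89   41.919  -0.296]
R (array([ 540.17 , -100.236,   -0.3  ]), np.float64(3624.8401727149076)) [540.389 -99.242  -0.294]
88 [323.914  64.439] [321.503  52.05 ] [np.float64(587.4656593028591), np.float64(54.93262260505963), np.float64(172.40368161153236)] [587.837  59.19  172.404]
```

Request:
send_rows --moves '[[[0,0,-0.025,0,0,0,-1],[0,0,-0.022,0,0,0,-1],[0,0,-0.01,0,0,0,-1],[0,0,-0.005,0,0,0,-1],[0,0,-0.003,0,0,0,-1],[0,0,0,0,0,0,-1],[0,0,0,0,0,0,-1]]]'

```text
clock: 23.1
eef_pos: [562.4, -29.0, 82.1]
tcp_rot: [3.14, -0.0, 1.277]
contact_force: [0.4, -0.6, -0.7]
opening: 0.261
grasp_force: 59.6
```

Bar about 95 above the table, in the notch mouths and free of contact. Easing down.

Request:
send_rows --moves '[[[0,0,-0.003,0,0,0,-1],[0,0,-0.002,0,0,0,-1],[0,0,-0.001,0,0,0,-1],[0,0,0,0,0,0,-1],[0,0,0,0,0,0,-1]]]'

```text
clock: 23.6
eef_pos: [561.8, -28.9, 75.3]
tcp_rot: [-3.142, 0.0, 1.277]
contact_force: [-1.1, 0.1, -1.4]
opening: 0.26
grasp_force: 59.6
```

Request:
send_rows --moves '[[[0,0,-0.001,0,0,0,-1],[0,0,-0.001,0,0,0,-1],[0,0,0,0,0,0,-1],[0,0,0,0,0,0,-1]]]'

```text
clock: 24.0
eef_pos: [561.8, -28.9, 73.3]
tcp_rot: [-3.142, 0.0, 1.277]
contact_force: [-0.0, 0.0, -1.9]
opening: 0.26
grasp_force: 59.6
```

Request:
send_rows --moves '[[[0,0,-0.001,0,0,0,-1],[0,0,0,0,0,0,-1],[0,0,-0.001,0,0,0,-1],[0,0,0,0,0,0,-1],[0,0,0,0,0,0,-1]]]'

```text
clock: 24.5
eef_pos: [562.0, -29.0, 72.8]
tcp_rot: [3.141, -0.0, 1.277]
contact_force: [-5.7, 0.6, 15.1]
opening: 0.26
grasp_force: 61.7
```

Contact at the expected height: TCP 72.8, 15 N upward. Relieving slightly, then opening.

Request:
send_rows --moves '[[[0,0,0.0008,0,0,0,-1],[0,0,0,0,0,0,-1],[0,0,0,0,0,0,-0.4],[0,0,0,0,0,0,-0.2],[0,0,0,0,0,0,0],[0,0,0,0,0,0,0],[0,0,0,0,0,0,0]]]'

```text
clock: 25.2
eef_pos: [561.9, -28.9, 72.0]
tcp_rot: [-3.141, -0.0, 1.277]
contact_force: [-0.0, 0.0, -0.0]
opening: 0.501
grasp_force: 0.0
```

Request:
send_rows --moves '[[[0,0,0.02,0,0,0,0],[0,0,0.03,0,0,0,0],[0,0,0.05,0,0,0,0],[0,0,0.05,0,0,0,0],[-0.03,0,0.05,0,0,0,0],[-0.04,0,0.05,0,0,0,0],[-0.03,0,0,0,0,0,0],[0,0,0,0,0,0,0],[0,0,0,0,0,0,0],[0,0,0,0,0,0,0]]]'

```text
clock: 26.2
eef_pos: [475.5, -28.9, 303.6]
tcp_rot: [-3.141, 0.0, 1.277]
contact_force: [0.1, -0.2, -0.5]
opening: 0.504
grasp_force: 0.0
```

```bash
python3 chk.py e1
python3 - <<'E'
from fit import *
from rig import grab_frame
np.set_printoptions(precision=3,suppress=True)
V=views("e1");B=rect(0,0,200,24,99)
for dz in(-4,0,4,8):print(dz,*fit(B,[561.8,-28.8,1.277],V,8,.06,dz))
F=pickle.load(open("F.pkl","rb"))
c,i=load("e1")
for y in(1.277,):
    T=[]
    for e in(88,-88):
        X=[561.8+e*np.cos(y),-28.8+e*np.sin(y),99];p=proj(c,X)[0];r=ring(i,p,9);T.append(onz(c,r,99));print(e,p,r,X,T[-1])
    d=T[0]-T[1];print("len",np.linalg.norm(d),"yaw",np.arctan2(d[1],d[0]),"mid",(T[0]+T[1])/2)
cs=cams()
for n in("scene","side"):
    f=grab_frame(n);cv2.imwrite(f"pics/{n}2.png",f["img"][:,:,::-1])
    a=pickle.load(open(n+".pkl","rb"))["img"]
    g0,g1=[cv2.GaussianBlur(x,(0,0),1).astype(int) for x in(a,f["img"])]
    m=(abs(g0-g1).max(2)>40).astype(np.uint8);_,_,st,ce=cv2.connectedComponentsWithStats(m)
    print(n,[(tuple(st[k,:4]),st[k,4]) for k in range(1,len(st)) if st[k,4]>25])
E
```

```text
26.2 [475.49199241 -28.94997057 303.60068236] [-3.14138071e+00  6.72024095e-07  1.27678184e+00] [-0.06  0.04  1.83  0.    1.27  0.23]
L [ 5.82969163e+02  4.17559659e+01 -3.00472194e-01] pocket [501.77743149  66.91352455]
[(-4, array([ 5.0379e+02,  6.7060e+01, -2.9000e-01]), 2423), (0, array([ 5.0398e+02,  6.6740e+01, -2.9000e-01]), 2413), (4, array([ 5.0407e+02,  6.5810e+01, -3.1000e-01]), 2380), (10, array([ 5.0373e+02,  6.5540e+01, -3.0000e-01]), 2302), (20, array([ 4.966e+02,  6.677e+01, -2.900e-01]), 1950)]
R [ 5.40417370e+02 -9.94453593e+01 -2.94060741e-01] pocket [459.06601149 -74.80887109]
[(-4, array([ 4.6102e+02, -7.6050e+01, -3.0000e-01]), 2015), (0, array([ 4.6133e+02, -7.4970e+01, -3.0000e-01]), 2000), (4, array([ 4.6195e+02, -7.3970e+01, -3.1000e-01]), 1969), (10, array([ 4.6289e+02, -7.2490e+01, -3.1000e-01]), 1879), (20, array([ 4.5608e+02, -6.7280e+01, -3.2000e-01]), 1648)]
-4 [565.22  -22.753   1.279] 6812.338416916447
0 [562.175 -29.59    1.278] 6773.039511321644
4 [562.89  -24.133   1.277] 6838.8721205132315
8 [562.488 -22.356   1.277] 6758.781377844426
88 [404.073
[... 3894 characters left out ...]
int32(1726)), ((np.int32(311), np.int32(177), np.int32(13), np.int32(12)), np.int32(82)), ((np.int32(350), np.int32(176), np.int32(21), np.int32(10)), np.int32(54)), ((np.int32(504), np.int32(184), np.int32(7), np.int32(15)), np.int32(52)), ((np.int32(500), np.int32(194), np.int32(93), np.int32(95)), np.int32(4617)), ((np.int32(517), np.int32(205), np.int32(21), np.int32(9)), np.int32(73)), ((np.int32(327), np.int32(207), np.int32(21), np.int32(10)), np.int32(43)), ((np.int32(460), np.int32(206), np.int32(32), np.int32(47)), np.int32(798)), ((np.int32(288), np.int32(277), np.int32(30), np.int32(20)), np.int32(410)), ((np.int32(340), np.int32(286), np.int32(31), np.int32(14)), np.int32(364))]
```

The targets read 175.6 apart at z = 99, centred at (562,-30) with yaw 1.277, so the bar is level in both notches and overhangs each end by about 13 mm or more. Stands and weights are in place, and the image differences show only the moved items, the arm and its shadows. Handing in.

```bash
python3 -c "
from rig import sign_off;print(sign_off())"
```

```text
the job is handed in; nothing more can be done
None
```

I've handed the job in: one weight lies in each ballast box, the long bar sits level in both notches with both ends sticking out, and nothing else moved as far as the cameras showed (26 s of the 67 s used).

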